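# Clamp an offcut with a ratchet lever

### The job

Slide the board that lies in the clamping fixture fully home against the fixture's end stop, then tighten the clamp on it: work the ratchet lever back and forth between its two posts until the clamp comes up solid and cannot be tightened further. Do not force the lever once it is solid, and leave the other things on the bench where they are.

Things in the scene. Friction and masses are not known exactly. Their poses are not given: they have to be found in the camera images.
- fixture: Grey clamping fixture fixed to the bench: bed 130 x 205 x 12 mm under an arch (92 mm tall, columns at x +-46, y -22..22 mm). Origin on the bench right below the vertical spindle; x away from the robot, y along the bed to its open end (robot's left), z up. Bed spans y -50..155 mm. Two low rails (tops 23 mm up, 74 mm apart inside, to y = 130 mm) guide the board along y.
- stop_face (a point): Middle of the end stop's face, at (0, -30, 27) mm of the fixture's frame: a dark steel bar across the bed at the end away from the open side, 12 to 41 mm above the bench. The board's inner end must touch this face.
- home (a point): Point at (0, 45, 29) mm of the fixture's frame, with its axes, where the board's centre lies when the board is fully home against the end stop.
- work_center (a point): Centre of the board to be clamped: pine offcut 68 x 150 mm, 34 mm thick (top 46 mm above the bench), 0.1 to 0.25 kg, flat on the bed between the rails, long axis y along the fixture's y. It starts 30 to 60 mm out from home along the fixture's +y; its outer end is 75 mm from its centre, clear of the arch. Pushed along the fixture's -y it slides home with 1 to 2 N.
- lever: Flat steel ratchet lever on the arch. Origin on the spindle's axis, 106 mm above the bench; the arm (14 mm wide, top 114 mm up) points along its own -x, towards the robot. It turns level, 0.55 rad to either side of the fixture's -x, up to the posts, and starts anywhere between. 16 teeth: a swing from post to post gains two teeth (0.79 rad); 2 to 5 swings are needed. Stays where left.
- lever_knob (a point): Middle of the upright black knob on the lever's end, 125 mm from the spindle's axis, 136 mm above the bench: a round post 22 mm in diameter, 115 to 156 mm above the bench, that does not turn on the lever. It may be pushed from the side, moved between open fingers, or gripped.
- post_tighten (a point): Top of the steel post (10 mm thick, 122 mm above the bench) that ends the tightening swing, at x -52.5, y +46 mm of the fixture. Swinging the knob towards it (the fixture's +y, clockwise from above) lowers the foot 5 mm per radian and takes 5 to 9 N at the knob. When tight it meets a hard shoulder: a lasting solid stop, shown by 15 to 25 N, short of the post (a click jolts only briefly). Never use over 60 N.
- post_back (a point): Top of the like post that ends the return swing, at x -52.5, y -46 mm of the fixture. Swinging the knob towards it clicks back with 1 to 5 N and the clamp keeps its place; a solid stop at either post (lever at 0.55 rad) says nothing of tightness.
- foot: Clamp foot: black rubber disc 32 mm in diameter below the arch on the spindle's axis; origin at the centre of its underside, at the start 5 to 11 mm above the board's top. It is sprung on the spindle: once it meets the board it stays still while the spindle goes about 3 mm further to the hard shoulder, pressing ever harder.
- spare_thick: Bystander: pine offcut 68 x 130 x 45 mm lying on the bench to the left; origin at the centre of its underside.
- spare_thin: Bystander: pine offcut 60 x 100 x 22 mm lying on the bench to the left; origin at the centre of its underside.
- cup: Bystander: small clear plastic cup 57 mm across, 52 mm tall, standing on the bench to the left; origin at the centre of its underside.
- clamp_small: Bystander: small spring clamp 66 x 132 x 18 mm lying on the bench to the right of the fixture; origin at the centre of its underside.

How it is judged:
By the outcome, as a careful person would: the job done as asked, in the order asked, and still so for the second after the job is handed in, with the robot touching nothing.
It also fails if it takes over 72 s, if anything falls off the work surface, if the arm or the gripper's body presses on something with over 40 N, if the wrist force passes 120 N, or if a joint passes its speed limit or range.

### The arm

A 6-joint arm with a two-finger parallel gripper is mounted at the origin on a cart in front of the work surface, level with it; the furniture and walls round the work are solid. World frame = base frame: x ahead of the robot, y to its left, z up, the work surface at z = 0. Lengths are in m, angles in degrees, forces in N, time in s.
With the tool pointing down it reaches from about 0.325 to 0.775 m from the base axis. Payload 5.5 kg.
Tool frame: the origin (TCP) lies at the centre of the arm's flange, where the gripper is bolted on; the fingertips stand 182 mm ahead of it and the grasp point (between the pads) lies 163 mm ahead of it; z points along the fingers, y is the line along which they close (so a half turn about z gives the same grasp; the last joint's range is limited). The gripper opens to 88 mm and grips with 3 to 60 N. Pads are 20 mm wide; open, the fingers measure 115 mm over their backs; the gripper's body (75 mm by 178 mm) begins 61 mm behind the grasp point.
Start: joints at [69.001, 5.22, 70.514, -0, 104.267, -3.249], TCP at [0.183, 0.571, 0.405] pointing down, gripper open.
Joint ranges: [-164.24, 164.24], [-49.07, 125.15], [9.68, 141.18], [-86.29, 266.29], [3.28, 154.24], [-151.56, 151.56]. Speed limits (degrees/s): [147.25, 147.25, 172.46, 180, 180, 180].

### API

Orientations are given as [roll, pitch, yaw] about the fixed x, y, z axes, in that order (R = Rz(yaw) Ry(pitch) Rx(roll)).
In Python, from station import r gives the robot as it stands. The module is installed in compiled form; this text tells all that it offers. Calls block until the motion is done:
- r.reach(position, orientation): joint-space move of the TCP to a pose.
- r.servo_line(position, rotation=None, speed=0.15): straight line of the TCP; rotation=None keeps the orientation; speed is the mean speed in m/s.
- r.move_joints(angles): joint-space move.
- r.let_go() and r.grab(squeeze=None): open the fingers fully, or close them until they stop; squeeze is the grip in N (None keeps the last).
- r.wait(seconds).
- r.inverse_kinematics(position, orientation): joint angles nearest the present ones, or None.
- r.sense(): the state.
- r.snapshot(name): name is "side" or "top"; returns a dict with "frame" (480x640x3 uint8, red, green, blue), "fx", "fy", "cx", "cy" (pixels), "dist_coeffs" ([k1, k2, p1, p2, k3] as OpenCV has them; the pictures are not rectified), "R" (3x3) and "t" (3): a world point X has camera coordinates R X + t. Camera axes: x right, y down, z forward; pixel columns grow to the right and rows downward; lengths in m; the calibration is good to about 2 mm. A picture is of the moment at which its call begins. There is no depth.
A pose or a line that the arm cannot do raises r.IKError and nothing moves.
- r.hand_in(): hands the job in; it is judged then, once.
The state is a dict: "clock": time; "joints": joint angles; "joint_vel": joint speeds; "joint_torque": joint torques, N m; "tcp_pos": TCP position; "orientation": TCP orientation; "contact_force": force on the tool from outside, world axes, zero at the start; "torque": the same for the moment, N m; "opening": finger opening in m; "gripper_force": force on a finger pad.
Only numpy, scipy, OpenCV 4.12 (cv2) and the standard library are available. Lean on these libraries where they do the work, as an engineer would, in place of code of your own. Each camera call takes 0.05 s, during which the arm holds its last target. There are 200 camera calls.

## Working session

There is one attempt and no reset: what is moved stays moved. The work goes in short steps, each a Python script; the robot and the scene stay as the last script left them, time stands still between calls to the robot, and variables do not carry over. Pictures are saved under pics/ and viewed, at most 10 in all, crops included, and the job is handed in when it is done.

```bash
mkdir -p pics
python3 - <<'E'
from station import r
import cv2,pickle
for n in("top","side"):
    s=r.snapshot(n); pickle.dump(s,open(n+"0.pkl","wb")); cv2.imwrite(f"pics/{n}0.png",s["frame"][:,:,::-1])
    print(n,s["fx"],s["cx"],s["cy"],s["dist_coeffs"],-s["R"].T@s["t"],s["R"].tolist())
print(r.sense())
E
```

```text
top 524.0575696515155 311.91575828211796 235.47982849285734 [-0.07630005  0.          0.          0.          0.        ] [0.33721348 0.07143534 1.19895279] [[0.02319065018520064, -0.9997248470917856, 0.003524748401408586], [-0.981391426802454, -0.023437308283548286, -0.19058216070520748], [0.19061233208434142, 0.0009605663576761092, -0.9816649205149593]]
side 433.61187469047456 317.27019748743237 235.95011694993306 [-0.06639332  0.          0.          0.          0.        ] [ 0.31729275 -0.84328031  0.53934854] [[0.9720296346518437, -0.23469303638115127, 0.00880727158651681], [-0.0898607912424473, -0.40630048100094623, -0.9093101546423423], [0.21698715988713338, 0.8830849890087562, -0.4160258100545209]]
{'clock': 0.1, 'joints': array([ 6.90009893e+01,  5.25895763e+00,  7.05744828e+01, -7.48941950e-04,
        1.04268433e+02, -3.24804374e+00]), 'joint_vel': array([-0.01431977,  0.05969018, -0.15395429,  0.00652124, -0.12627414,
       -0.1378573 ]), 'joint_torque': array([ 2.18986213e-03, -4.47859168e+01, -4.07569993e+01,  6.99695572e-02,
        2.84411805e-02, -1.07957255e-04]), 'tcp_pos': array([0.18294307, 0.57148049, 0.40362288]), 'orientation': array([-1.79898249e+02, -5.04703172e-03,  1.62248845e+02]), 'contact_force': array([ 0.98409627,  0.29013229, -0.83449805]), 'torque': array([-0.0088268 ,  0.01155465, -0.00329697]), 'gripper_force': 0.0, 'opening': 0.08787475316330344}
```

View pics/top0.png

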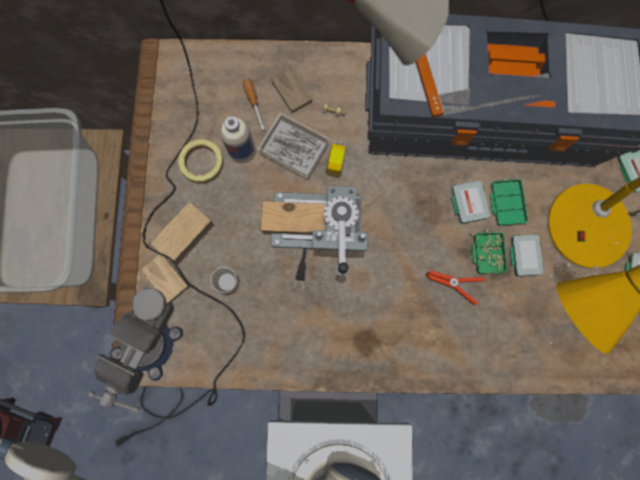

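View pics/side0.png

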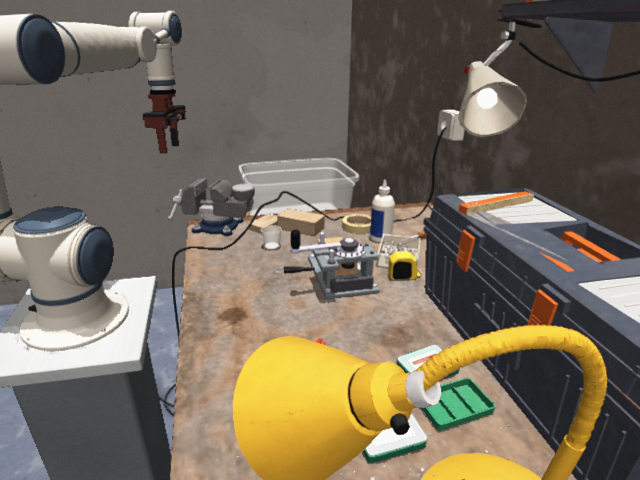

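The top view shows the fixture with its hub at about (341,212), the knob at (343,267) and the board's outer end at about x=262. In the side view the knob is at (295,240) and the hub at (349,242). I'll crop both enlarged for exact pixels.

```bash
cat > h.py <<'E'
import cv2,numpy as np,pickle
def K(s): return np.array([[s["fx"],0,s["cx"]],[0,s["fy"],s["cy"]],[0,0,1.]])
def ray(s,px):
    u=cv2.undistortPoints(np.array([[px]],float),K(s),np.array(s["dist_coeffs"]))[0,0]
    R=np.array(s["R"]); d=R.T@np.array([u[0],u[1],1]); return -R.T@np.array(s["t"]),d
def onz(s,px,z):
    c,d=ray(s,px); return c+d*(z-c[2])/d[2]
def proj(s,X):
    R=np.array(s["R"]); return cv2.projectPoints(np.array(X,float).reshape(-1,3),cv2.Rodrigues(R)[0],np.array(s["t"]),K(s),np.array(s["dist_coeffs"]))[0][:,0]
def tri(s1,p1,s2,p2):
    c1,d1=ray(s1,p1);c2,d2=ray(s2,p2)
    k=np.linalg.lstsq(np.c_[d1,-d2],c2-c1,rcond=None)[0]; a=c1+k[0]*d1;b=c2+k[1]*d2
    return (a+b)/2,np.linalg.norm(a-b)
def crop(s,x,y,w,h,k,name):
    im=np.ascontiguousarray(s["frame"][y:y+h,x:x+w,::-1]); im=cv2.resize(im,None,fx=k,fy=k,interpolation=cv2.INTER_CUBIC)
    for i in range(0,w,10): cv2.line(im,(i*k,0),(i*k,10 if i%50 else 20),(0,0,255),1)
    for i in range(0,h,10): cv2.line(im,(0,i*k),(10 if i%50 else 20,i*k),(0,0,255),1)
    cv2.imwrite(name,im)
E
python3 -c "
from h import *
s=pickle.load(open('top0.pkl','rb'));crop(s,250,170,130,120,5,'pics/c1.png')
s=pickle.load(open('side0.pkl','rb'));crop(s,280,210,120,100,6,'pics/c2.png')"
```

```text
(no output)
```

View pics/c1.png

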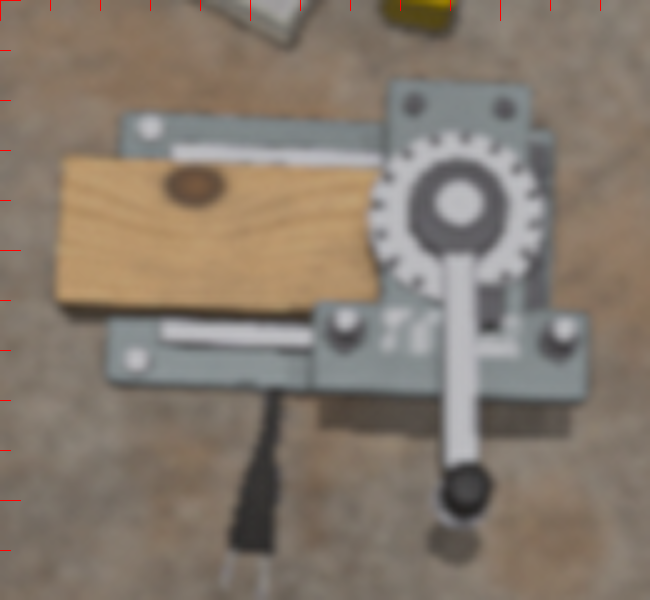

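View pics/c2.png

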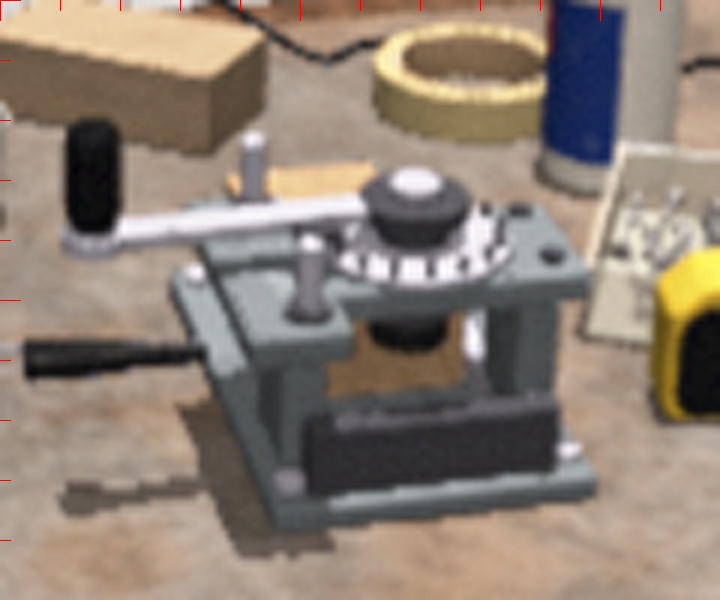

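```bash
python3 -c "
from h import *
np.set_printoptions(precision=4,suppress=True)
T=pickle.load(open('top0.pkl','rb'));S=pickle.load(open('side0.pkl','rb'))
t=lambda x,y:(250+x/5-.4,170+y/5-.4)
s=lambda x,y:(280+x/6-.4,210+y/6-.4)
pt=onz(T,t(346,318),.122);pb=onz(T,t(565,327),.122)
print('posts',pt,pb,np.linalg.norm(pt-pb)); print(tri(T,t(346,318),S,s(253,137)),tri(T,t(565,327),S,s(313,240)))
yv=(pt-pb)[:2]/np.linalg.norm(pt-pb); print('yaw',np.degrees(np.arctan2(-yv[0],yv[1])))
print('knob',onz(T,t(469,485),.156),tri(T,t(469,485),S,s(93,125)))
a=onz(T,t(63,157),.046);b=onz(T,t(58,300),.046);c=onz(T,t(315,310),.046);d=onz(T,t(375,170),.046)
print('board end',a,b,np.linalg.norm(a-b),'yaw side',np.degrees(np.arctan2((a-d)[0],(a-d)[1])))
# bed corners z=.012
for n,p in dict(TL=(122,115),BL=(108,382)).items(): print(n,onz(T,t(*p),.012))
print('arch corners z.092')
for n,p in dict(TL=(390,80),TR=(530,88)).items(): print(n,onz(T,t(*p),.092))
yaw=np.arctan2(-yv[0],yv[1]);R=np.array([[np.cos(yaw),-np.sin(yaw)],[np.sin(yaw),np.cos(yaw)]])
o=(pt+pb)[:2]/2-R@[-.0525,0];print('origin',o)
k=onz(T,t(469,485),.156)[:2]
print('knob in fix',R.T@(k-o),np.linalg.norm(k-o)); print('board end in fix',R.T@((a+b)[:2]/2-o))
print('spindle top px z.12',proj(T,[*o,.125]))
print('handle', tri(T,t(250,540),S,s(25,358)), tri(T,t(272,395),S,s(205,352)))
for n,p in dict(TL=(122,115),BL=(108,382)).items(): print(n,R.T@(onz(T,t(*p),.012)[:2]-o))
"
python3 - <<'E'
from station import r
for yaw in (0,90,-90,180): 
  for p in [(.40,.25,.25),(.35,.06,.3),(.42,.2,.22)]: print(yaw,p,r.inverse_kinematics(p,[180,0,yaw]))
E
```

```text
posts [0.5515 0.0582 0.122 ] [ 0.5499 -0.0337  0.122 ] 0.09188831824200382
(array([0.5505, 0.0583, 0.1227]), np.float64(0.0017378236528892198)) (array([ 0.5494, -0.0336,  0.1222]), np.float64(0.00096954044281595))
yaw -1.028038529460061
knob [0.4777 0.0079 0.156 ] (array([0.4771, 0.008 , 0.1565]), np.float64(0.0010476638423982966))
board end [0.6382 0.1873 0.046 ] [0.5718 0.1868 0.046 ] 0.06634075850373948 yaw side 1.100042943831842
TL [0.668  0.1639 0.012 ]
BL [0.5408 0.1656 0.012 ]
arch corners z.092
TL [0.6644 0.0407 0.092 ]
TR [ 0.6623 -0.0208  0.092 ]
origin [0.6032 0.0113]
knob in fix [-0.1255 -0.0057] 0.125584866113036
board end in fix [-0.0014  0.1758]
spindle top px z.12 [[341.5464 209.4255]]
handle (array([0.4664, 0.0986, 0.0127]), np.float64(0.006081303190892579)) (array([0.5375, 0.09  , 0.0109]), np.float64(0.001562440567169097))
TL [0.0621 0.1537]
BL [-0.0651  0.1531]
0 (0.4, 0.25, 0.25) [ 2.78719272e+01 -1.35178325e+01  1.04055221e+02 -2.54444375e-14
  8.94626116e+01  1.17871927e+02]
0 (0.35, 0.06, 0.3) [ 4.23331104e+00 -3.49316490e+01  1.14616422e+02 -2.54444375e-14
  
[... 200 characters left out ...]
e+01  1.04055221e+02 -2.54444375e-14
  8.94626116e+01  2.78719272e+01]
90 (0.35, 0.06, 0.3) [ 4.23331104e+00 -3.49316490e+01  1.14616422e+02 -2.54444375e-14
  1.00315227e+02  4.23331104e+00]
90 (0.42, 0.2, 0.22) [ 2.12719331e+01 -1.35496722e+01  1.07181704e+02 -2.54444375e-14
  8.63679686e+01  2.12719331e+01]
-90 (0.4, 0.25, 0.25) None
-90 (0.35, 0.06, 0.3) None
-90 (0.42, 0.2, 0.22) None
180 (0.4, 0.25, 0.25) [ 27.87192717 -13.51783247 104.05522091   0.          89.46261156
 -62.12807283]
180 (0.35, 0.06, 0.3) [  4.23331104 -34.93164899 114.61642224   0.         100.31522675
 -85.76668896]
180 (0.42, 0.2, 0.22) [ 21.27193314 -13.54967218 107.18170356   0.          86.36796863
 -68.72806686]
```

Both views agree: post spacing is 91.9 mm, the knob radius is 125.6 mm and the bed end is at 153.5 mm. The fixture is at (0.603, 0.011) with yaw -1.0°, and the board's end is about 56 mm out. I'll push it home with closed fingers.

```bash
cat >> h.py <<'E'
YF=-1.03; O=np.array([.6032,.0113]); c_,s_=np.cos(np.radians(YF)),np.sin(np.radians(YF)); RF=np.array([[c_,-s_],[s_,c_]])
def W(x,y,z): return [*(O+RF@[x,y]),z]
def F(p): return RF.T@(np.array(p[:2])-O)
E
python3 - <<'E'
from station import r
from h import *
o=[180,0,90+YF]
r.grab(20)
r.reach(W(0,.215,.33),o); r.servo_line(W(0,.215,.212),speed=.15); r.wait(.2)
s=r.sense(); f0=s["contact_force"]; print(s["clock"],f0,F(s["tcp_pos"]),s["tcp_pos"][2])
y=.215; hit=0
while y>.118:
    y-=.003 if y>.137 else .001
    r.servo_line(W(0,y,.212),speed=.04)
    s=r.sense(); f=RF.T@(s["contact_force"]-f0)[:2]
    if y<.15 or abs(f[1])>1: print(round(y,4),F(s["tcp_pos"]).round(4),f.round(1),round(s["clock"],2))
    if f[1]>9: break
t=r.snapshot("top"); q=r.snapshot("side"); pickle.dump((t,q),open("b.pkl","wb")); crop(t,250,170,130,120,5,'pics/c3.png')
E
```

```text
4.5667 [0.01638053 0.42119148 1.21432782] [0.00033492 0.21513022] 0.21348113086707457
0.197 [0.     0.1968] [-0.2 -1.1] 6.07
0.185 [0.     0.1848] [ 0.2 -1.1] 7.07
0.173 [0.     0.1728] [ 0.5 -1.3] 8.07
0.17 [0.     0.1698] [-0.6 -1.7] 8.32
0.149 [0.     0.1488] [0.1 0.5] 10.07
0.146 [0.     0.1458] [ 0.1 -0.1] 10.32
0.143 [0.     0.1428] [-0.5 -0.6] 10.57
0.14 [0.     0.1398] [-0.3 -1.2] 10.82
0.137 [0.     0.1368] [-0.6 -0.6] 11.07
0.136 [0.     0.1359] [ 1.  -0.4] 11.32
0.135 [0.    0.135] [ 0.  -0.8] 11.57
0.134 [-0.      0.1339] [0.  0.3] 11.82
0.133 [0.     0.1329] [-0.   1.3] 12.07
0.132 [-0.      0.1319] [ 0.3 -0.4] 12.32
0.131 [0.     0.1309] [-0.6 -0.3] 12.57
0.13 [0.   0.13] [ 0.3 -0.4] 12.82
0.129 [0.     0.1296] [1.2 4.9] 13.07
0.128 [1.000e-04 1.293e-01] [2.6 7.3] 13.32
0.127 [1.00e-04 1.29e-01] [ 1.8 11.1] 13.57
```

The board stopped firmly at the predicted home position: the contact face is at y≈0.119–0.120 and the force rises to 11 N. Next I'll back off, straddle the knob, do the return stroke, then the first tightening swing. At least 1.6 rad of tightening is needed before solid, so the first swing can go quicker.

```bash
cat > lev.py <<'E'
from station import r
from h import *
Z=.312
def P(a,d): return W(-.125*np.cos(a)+d*np.sin(a), .125*np.sin(a)+d*np.cos(a), Z)
def ori(a): return [180,0,180+YF-np.degrees(a)]
def st(a,f0):
    s=r.sense(); x,y=F(s["tcp_pos"]); t=np.array([np.sin(a),np.cos(a)])
    return s, np.arctan2(y,-x), (RF.T@(s["contact_force"]-f0)[:2])@t
def back(a,f0,a_end=-.555):
    r.servo_line(P(a,-.030),ori(a),speed=.12)
    for b in np.append(np.arange(a-.15,a_end,-.15),a_end):
        r.servo_line(P(b,-.033),ori(b),speed=.1); s,m,f=st(b,f0)
        print("back",round(b,3),"lever",round(m+np.arctan2(.033,.125),3),"f",round(f,1),round(s["clock"],2))
        if f>15: break
    return b
def tight(a,f0,step,a_max=.565,lim=13):
    """returns command angle, solid flag"""
    r.servo_line(P(a,.029),ori(a),speed=.12); b=a
    while b<a_max-1e-6:
        b=min(b+step,a_max); r.servo_line(P(b,.033),ori(b),speed=.1 if step>.1 else .04); s,m,f=st(b,f0)
        m-=np.arctan2(.033,.125)
        print("tight",round(b,3),"lever",round(m,3),"f",round(f,1),round(s["clock"],2))
        if -f>lim:
            r.wait(.15); s,m2,f=st(b,f0); print("  held f",round(f,1),"lever",round(m2-np.arctan2(.033,.125),3))
            if -f>lim: return b,True
    return b,False
E
python3 - <<'E'
from lev import *
r.servo_line(W(0,.165,.212),speed=.15); r.servo_line(W(0,.165,.36),speed=.25); r.let_go()
a=-.046; r.reach([*P(a,0)[:2],.40],ori(a)); r.servo_line(P(a,0),speed=.15); r.wait(.15)
s=r.sense(); f0=s["contact_force"]; print(s["clock"],f0,F(s["tcp_pos"]),s["tcp_pos"][2],s["opening"])
b=back(a,f0); print(tight(b,f0,.15)); np.save("f0",f0)
E
```

```text
18.7333 [-0.22752145 -0.28728304  0.56500803] [-0.12458485 -0.00573699] 0.31355205274124437 0.08760290640955998
back -0.196 lever -0.193 f 1.3 19.51
back -0.346 lever -0.343 f -0.1 19.85
back -0.496 lever -0.492 f -0.1 20.19
back -0.555 lever -0.551 f 1.3 20.44
tight -0.405 lever -0.408 f -0.1 21.49
tight -0.255 lever -0.262 f -2.5 21.83
tight -0.105 lever -0.109 f -2.2 22.18
tight 0.045 lever 0.042 f -1.9 22.52
tight 0.195 lever 0.192 f -1.8 22.86
tight 0.345 lever 0.342 f -3.2 23.2
tight 0.495 lever 0.492 f -1.7 23.54
tight 0.565 lever 0.551 f -10.7 23.79
(0.565, False)
```

The lever follows: contact with the post shows at 0.55 rad, as expected. On to swing 2 with a moderate step, then check.

Run:
```python
from lev import *
f0=np.load("f0.npy"); b=back(.55,f0); print(tight(b,f0,.06))
t=r.snapshot("top"); q=r.snapshot("side"); crop(t,250,170,130,120,5,'pics/c4.png'); crop(q,270,190,130,110,6,'pics/c5.png')
```

```text
back 0.4 lever 0.404 f 0.4 24.86
back 0.25 lever 0.254 f 0.2 25.2
back 0.1 lever 0.103 f -0.0 25.54
back -0.05 lever -0.047 f 1.0 25.88
back -0.2 lever -0.197 f 0.3 26.23
back -0.35 lever -0.346 f 1.2 26.57
back -0.5 lever -0.496 f 0.6 26.91
back -0.555 lever -0.551 f 1.3 27.16
tight -0.495 lever -0.498 f -0.2 28.27
tight -0.435 lever -0.436 f -0.4 28.61
tight -0.375 lever -0.376 f 0.0 28.95
tight -0.315 lever -0.316 f 0.0 29.29
tight -0.255 lever -0.257 f -1.1 29.63
tight -0.195 lever -0.197 f -3.1 29.98
tight -0.135 lever -0.136 f -4.2 30.32
tight -0.075 lever -0.076 f -3.1 30.66
tight -0.015 lever -0.016 f -2.4 31.0
tight 0.045 lever 0.044 f -2.6 31.34
tight 0.105 lever 0.104 f -3.9 31.68
tight 0.165 lever 0.164 f -3.4 32.02
tight 0.225 lever 0.224 f -3.3 32.37
tight 0.285 lever 0.284 f -4.2 32.71
tight 0.345 lever 0.344 f -3.9 33.05
tight 0.405 lever 0.404 f -2.7 33.39
tight 0.465 lever 0.464 f -2.7 33.73
tight 0.525 lever 0.524 f -4.0 34.08
tight 0.565 lever 0.552 f -12.8 34.36
(0.565, False)
```

View pics/c5.png

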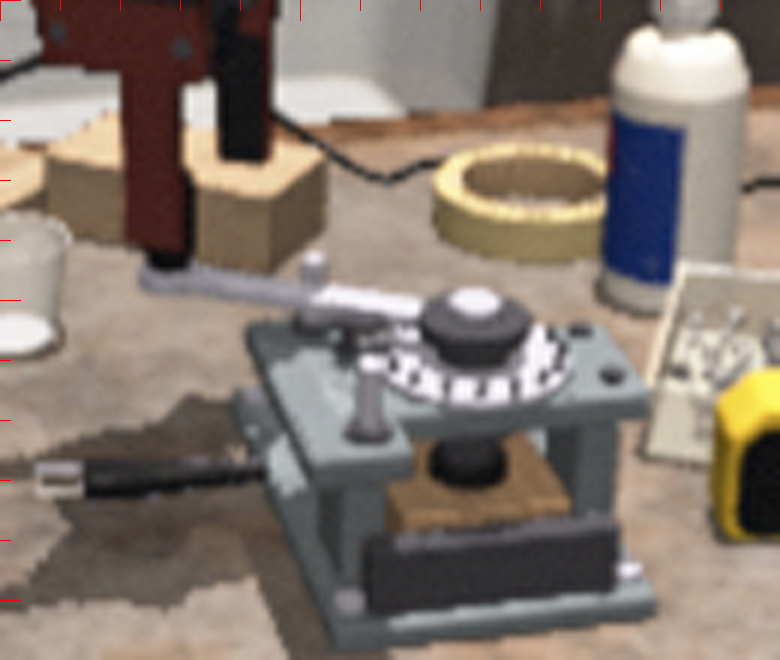

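The picture shows the foot (at about crop (468,462)) coming down onto the board. The board's inner end is against the stop, and the lever rests at the tightening post. Swing 3 uses fine steps once the pawl engages.

Run:
```python
from lev import *
f0=np.load("f0.npy"); b=back(.55,f0)
b,_=tight(b,f0,.135,a_max=-.285); print(tight(b,f0,.045))
```

```text
back 0.4 lever 0.404 f 0.6 35.52
back 0.25 lever 0.253 f 0.6 35.87
back 0.1 lever 0.103 f 0.3 36.21
back -0.05 lever -0.047 f -0.5 36.55
back -0.2 lever -0.197 f -0.1 36.89
back -0.35 lever -0.346 f 0.7 37.23
back -0.5 lever -0.496 f 0.2 37.58
back -0.555 lever -0.551 f 0.2 37.83
tight -0.42 lever -0.424 f -1.0 38.86
tight -0.285 lever -0.289 f -0.5 39.18
tight -0.24 lever -0.242 f -2.5 39.83
tight -0.195 lever -0.198 f -4.2 40.12
tight -0.15 lever -0.151 f -4.0 40.41
tight -0.105 lever -0.106 f -3.7 40.7
tight -0.06 lever -0.061 f -4.0 40.99
tight -0.015 lever -0.016 f -3.8 41.28
tight 0.03 lever 0.029 f -4.8 41.58
tight 0.075 lever 0.074 f -4.5 41.87
tight 0.12 lever 0.119 f -4.0 42.16
tight 0.165 lever 0.164 f -4.8 42.45
tight 0.21 lever 0.209 f -5.0 42.74
tight 0.255 lever 0.254 f -5.4 43.03
tight 0.3 lever 0.292 f -9.1 43.33
tight 0.345 lever 0.329 f -16.3 43.62
  held f -14.9 lever 0.329
(np.float64(0.34499999999999986), True)
```

Force is 15 N well short of the post. I'll confirm it's solid with small increments and a 22 N cap.

Run:
```python
from lev import *
f0=np.load("f0.npy"); b=.345
for i in range(4):
    b+=.012; r.servo_line(P(b,.033),ori(b),speed=.04); r.wait(.15); s,m,f=st(b,f0); print(round(b,3),round(m-np.arctan2(.033,.125),4),round(f,1),round(s["clock"],2))
    if f<-21: break
```

```text
0.357 0.3401 -16.9 44.17
0.369 0.3501 -18.2 44.57
0.381 0.3601 -18.8 44.97
0.393 0.37 -21.4 45.37
```

Run:
```python
from lev import *
f0=np.load("f0.npy"); s,m,f=st(.393,f0)
print(s["opening"],s["gripper_force"],f,s["orientation"],s["tcp_pos"],s["torque"],s["contact_force"]-f0)
t=r.snapshot("top"); q=r.snapshot("side"); pickle.dump((t,q),open("d.pkl","wb")); crop(t,270,170,110,110,5,'pics/c6.png'); crop(q,270,190,130,110,6,'pics/c7.png')
```

```text
0.08791451309881962 10.860049183247611 -21.43853253923348 [-1.79419788e+02  3.23169133e-02  1.56290374e+02] [0.50135611 0.08809364 0.31143853] [-3.71434312  0.66289748  0.26310325] [ -4.60826418 -21.37759924  -0.84172944]
```

View pics/c7.png

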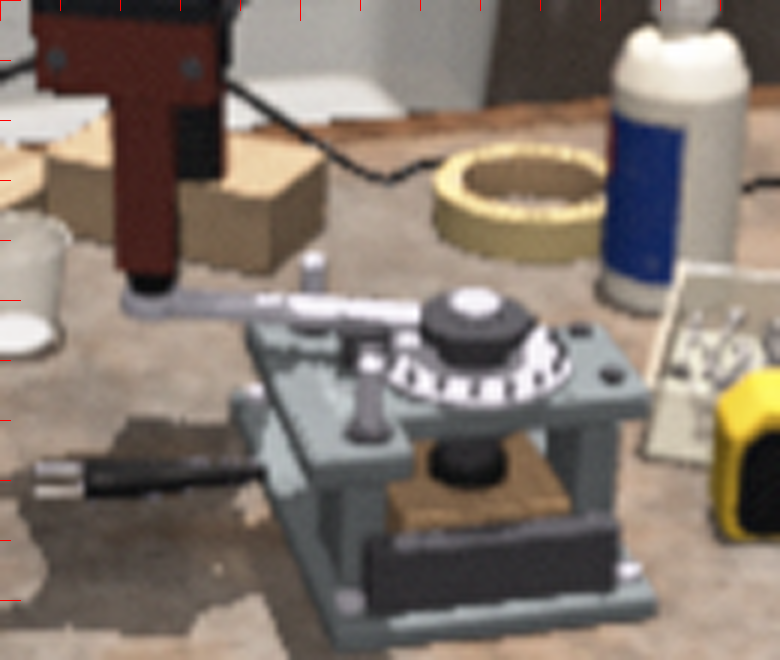

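View pics/c6.png

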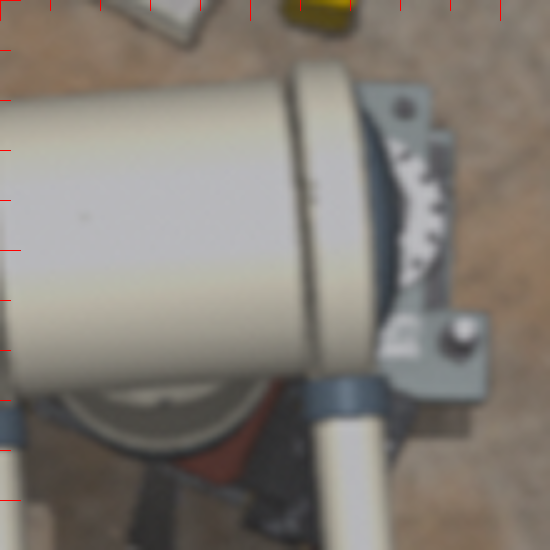

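Run:
```python
from lev import *
t,q=pickle.load(open("d.pkl","rb")); 
for p in ((147,303),(165,285)):
    x=F(onz(q,(270+p[0]/6-.4,190+p[1]/6-.4),.110)); print("knob base",x,np.hypot(*x),np.arctan2(x[1],-x[0]))
f0=np.load("f0.npy")
for i in range(3):
    r.wait(.25); s,m,f=st(.393,f0); print(round(m-np.arctan2(.033,.125),4),round(f,1),s["clock"])
```

```text
knob base [-0.12093459  0.04369069] 0.1285848005238629 0.34668420401651423
knob base [-0.11115403  0.05874448] 0.12572243544072134 0.4861837959298303
0.37 -21.3 45.7167
0.3701 -21.2 45.9667
0.3702 -21.0 46.2167
```

Held force is steady at 21 N with no creep. I'll make a couple more small increments, capped at about 26 N and well under 60 N, to see whether it stiffens fully.

Run:
```python
from lev import *
f0=np.load("f0.npy"); b=.393
for i in range(6):
    b+=.012; r.servo_line(P(b,.033),ori(b),speed=.04); r.wait(.1); s,m,f=st(b,f0); print(round(b,3),round(m-np.arctan2(.033,.125),4),round(f,1),round(s["clock"],2))
    if f<-25.5: break
```

```text
0.405 0.3801 -23.2 46.57
0.417 0.4204 0.3 46.92
0.429 0.4304 0.4 47.27
0.441 0.4412 0.0 47.62
0.453 0.4532 0.8 47.97
0.465 0.4654 1.5 48.32
```

Run:
```python
from lev import *
q=r.snapshot("side"); pickle.dump(q,open("e.pkl","wb")); crop(q,270,190,130,110,6,'pics/c8.png'); s=r.sense(); print(s["opening"],s["tcp_pos"],s["orientation"],s["gripper_force"])
```

```text
0.0874718670799638 [0.50782864 0.09860778 0.31198837] [ 1.79995295e+02 -3.68564702e-03  1.52329713e+02] 6.982253495380064e-06
```

View pics/c8.png

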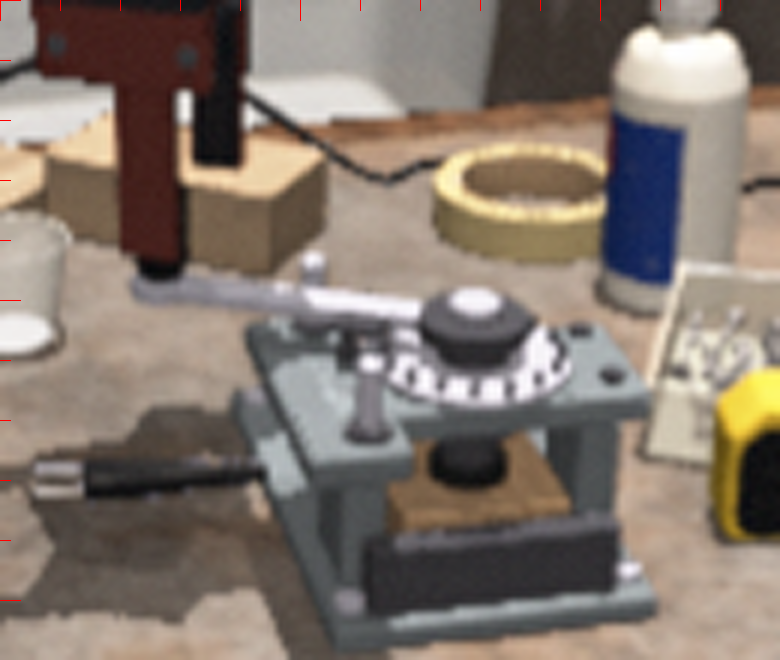

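The lever followed the finger to about 0.46 rad and now feels load-free, so the pawl seems to have jumped a tooth after the stop gave. I'll re-engage with a gentle stroke to check whether the clamp itself is solid, stopping at 12–15 N.

Run:
```python
from lev import *
f0=np.load("f0.npy"); b=back(.465,f0); b=-.555; print(tight(b,f0,.04,lim=12))
```

```text
back 0.315 lever 0.318 f 0.4 49.42
back 0.165 lever 0.168 f 0.4 49.76
back 0.015 lever 0.018 f -0.4 50.1
back -0.135 lever -0.131 f 0.4 50.44
back -0.285 lever -0.281 f 0.0 50.78
back -0.435 lever -0.431 f -0.5 51.12
back -0.555 lever -0.551 f 0.6 51.43
tight -0.515 lever -0.518 f -0.4 52.48
tight -0.475 lever -0.477 f 0.5 52.76
tight -0.435 lever -0.436 f -0.0 53.04
tight -0.395 lever -0.396 f 0.3 53.33
tight -0.355 lever -0.356 f 0.8 53.61
tight -0.315 lever -0.316 f -0.5 53.89
tight -0.275 lever -0.276 f 0.0 54.17
tight -0.235 lever -0.236 f -0.5 54.46
tight -0.195 lever -0.197 f -1.2 54.74
tight -0.155 lever -0.159 f -4.5 55.02
tight -0.115 lever -0.122 f -7.7 55.31
tight -0.075 lever -0.088 f -12.6 55.59
  held f -12.0 lever -0.089
tight -0.035 lever -0.056 f -16.7 56.02
  held f -17.3 lever -0.055
(-0.035000000000000094, True)
```

The re-engaged lever meets the same stop exactly one tooth (0.397 rad) earlier, with a lasting 17 N in mid-swing and well short of the post. The clamp is solid. I'll back off, lift clear and check before handing in.

Run:
```python
from lev import *
a=-.06
r.servo_line(P(a,0),ori(a),speed=.08); p=P(a,0); r.servo_line([*p[:2],.42],speed=.2)
r.reach([.2,.45,.42],[180,0,160]); s=r.sense(); print(s["clock"],s["contact_force"])
t=r.snapshot("top"); q=r.snapshot("side"); A=t["frame"][170:290,250:380]; B=q["frame"][210:310,280:400]
A=cv2.resize(A,None,fx=3,fy=3,interpolation=2);B=cv2.resize(B,(432,360),interpolation=2)
im=np.hstack([A,B])[:,:,::-1]; cv2.imwrite("pics/c9.png",im); print(im.shape)
```

```text
59.3667 [ 0.12256638 -0.362893   -1.04753347]
(360, 822, 3)
```

View pics/c9.png

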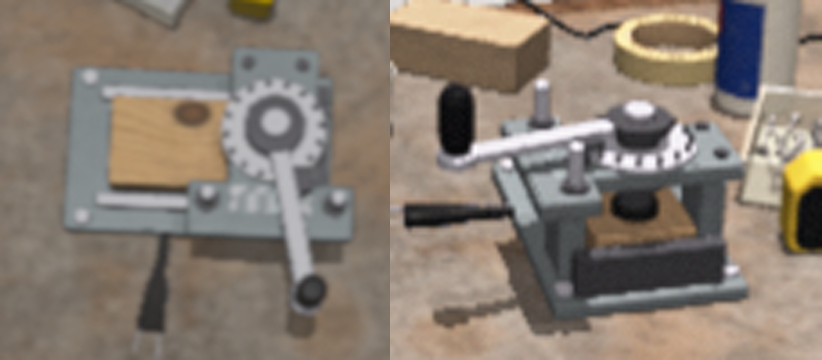

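The final picture shows the board's outer end at pixel column 287, which is fixture y ≈ 0.12 and so home. The foot is down on the board, and the lever rests free mid-swing with nothing else disturbed.

```bash
python3 -c "
from station import r
print(r.hand_in())"
```

```text
the job is handed in; nothing more can be done
None
```

I pushed the board home against the end stop and tightened the clamp until the lever held about 17 N mid-swing, then handed in at about 59 s; while I was confirming the stop, the lever gave way once at just over 23 N, and a repeat stroke met the same stop one tooth earlier.

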